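# Load the glaze shaker and hold its belt tensioner back

### The arm

A 6-joint arm with a two-finger parallel gripper is mounted at the origin on the work surface. World frame = base frame: x ahead of the robot, y to its left, z up, the work surface at z = 0. Lengths are in mm, angles in rad, forces in N, time in s.
With the tool pointing down it reaches from about 325 to 750 mm from the base axis. Payload 7.6 kg.
Tool frame: the origin (TCP) lies on the mounting face of the last link; the fingertips stand 173 mm ahead of it and the grasp point (between the pads) lies 155 mm ahead of it; x points along the fingers, y is the direction in which the jaws open and shut, and the axes are right-handed (so a half turn about x gives the same grasp; the last joint's range is limited). The gripper opens to 85 mm and grips with 20 to 120 N. Pads are 22 mm wide; open, the fingers measure 114 mm over their backs; the gripper's body (76 mm by 85 mm) begins 54 mm behind the grasp point. The pads swing forward as they close: fully open they stand 13 mm farther back than shut.
Start: joints at [-1.343, 0.052, 1.401, -0, 1.689, -0.07], TCP at [154.065, -501.889, 404.723] pointing down, gripper open.
Joint ranges: [-2.9, 2.9], [-0.91, 2.17], [0.12, 2.37], [-1.06, 4.2], [0.26, 2.73], [-2.93, 2.93]. Speed limits (rad/s): [2.57, 2.57, 3.01, 3.14, 3.14, 3.14].

### API

Orientations are given as [roll, pitch, yaw] about the fixed x, y, z axes, in that order (R = Rz(yaw) Ry(pitch) Rx(roll)).
In Python, from plant import env, cams, nets gives the robot as it stands.
- The arm moves only by the tool step_arm, never from a script. Its argument "series" is text: rows parted by semicolons, each of 7 numbers parted by spaces: the shift along the world's x, y, z in units of 150 mm (1.0 is 150 mm), then the turn, a rotation vector about the world's x, y, z in units of 90 degrees (1.0 is 90 degrees), then the closure, from -1 (fully open) to 1 (shut). In form: tx ty tz rx ry rz grip; .... A call has 1 to 12 rows; each row is the pose to reach, as a shift and turn from the pose commanded when the call began; what a row does not reach only later rows make up. A row lasts 1/8 s, in which the tool goes at most 62.5 mm and 10.7 degrees, less where a joint would pass 70% of its speed; a pose out of reach is approached as far as the arm can. A call with a number of a shift or a turn outside -1 to 1 is refused whole. A call with a gripper value outside its range is refused whole. The fingers move at their own pace and stop on an object; "force" is the grip in N (left out, the last holds). Time passes only in rows, so rows that repeat a pose let the fingers close. It gives the time, the measured TCP pose, the force and the opening at its end, in the units of the state.
- env.observe(): the state, without advancing time (a new reading comes with each control period).
- cams.camera(name): name is "scene" or "top" or "wrist"; returns the picture (384x512x3 uint8, red, green, blue); there is no depth.
- cams.camera_model(name): a dict with "K" (3x3 intrinsics, pixels), "k1" (the pictures are not rectified: a ray, as slopes to the right and down, at radius r is drawn at 1 + k1 r^2 times it, then the intrinsics apply), "world_from_camera" (4x4, takes a point from camera to world coordinates); the wrist camera has in their place "tool_from_camera" (4x4, takes a point from camera to tool coordinates, whose origin is the TCP and whose axes are the tool frame's). Camera axes: x right, y down, z forward; pixel columns grow to the right and rows downward; lengths in mm; the calibration is good to about 2 mm. A picture is of the moment at which its call begins: read the wrist's pose just before it. camera_model takes no time and is no camera call.
- env.finish_job(): hands the job in, once; it reports no verdict.
Trained networks look in the newest picture that a camera, given by its name, has taken for a name from the list of things; names that differ only in an ending like _2 or _b are one class to them, and where a whole thing is asked for, a point or a joint stands for the part that bears it (a point fixed in the world has none). Each returns a list of dicts, best first, with "confidence" (0 to 1); they miss things now and then, are a little off and sometimes report something else, mostly with a low value. They report only what shows in the picture. A call takes as long as a camera call. They do not tell look-alikes from the thing itself.
- nets.spot_in(camera, target): "point" ([column, row] in pixels, amid what is visible of it).
- nets.tip_of(camera, target): "point" ([column, row] in pixels: a listed point, or the origin of a listed thing).
The state is a dict: "t": time; "joints": joint angles; "joint_vel": joint speeds; "effort": joint torques, N m; "tcp_pos": TCP position; "tool_rot": TCP orientation; "ft_force": force on the tool from outside, world axes, zero at the start; "ft_torque": the same for the moment, N m; "gripper_width": finger opening in mm.
Only numpy, scipy, OpenCV 4.12 (cv2) and the standard library are available. Lean on these libraries where they do the work, as an engineer would, in place of code of your own. Each camera call takes 0.05 s, during which the arm holds its last target. There are 200 camera calls.

### The job

Get the glaze shaker ready to run: first lower the two jars from the ware board gently (not dropped) into the two free cells of its blue crate, so that all four jars stand upright, one per cell. Then use the gripper's fingers on the red post to push the sprung tensioner arm away from the crate, well past its ratchet click, and finish holding it there, since it springs back if let go and I need it held while I fit the belt. Leave everything else on the table where it is.

Things in the scene. Friction and masses are not known exactly. Their poses are not given: they have to be found in the camera images.
- jar_a: Glaze jar, upright cylinder, blue glaze, white lid: body 54 mm diameter x 70 mm, lid 50 mm diameter above it, 88 mm tall in all, about 0.3 kg. Origin: centre of its underside, z up. Two of the four jars start in cells on one diagonal of the crate, the other two on the ware board; which is which varies.
- jar_b: Glaze jar, upright cylinder, green glaze, green lid: body 54 mm diameter x 70 mm, lid 50 mm diameter above it, 88 mm tall in all, about 0.3 kg. Origin: centre of its underside, z up. Two of the four jars start in cells on one diagonal of the crate, the other two on the ware board; which is which varies.
- jar_c: Glaze jar, upright cylinder, terracotta glaze, orange lid: body 54 mm diameter x 70 mm, lid 50 mm diameter above it, 88 mm tall in all, about 0.3 kg. Origin: centre of its underside, z up. Two of the four jars start in cells on one diagonal of the crate, the other two on the ware board; which is which varies.
- jar_d: Glaze jar, upright cylinder, white glaze, black lid: body 54 mm diameter x 70 mm, lid 50 mm diameter above it, 88 mm tall in all, about 0.3 kg. Origin: centre of its underside, z up. Two of the four jars start in cells on one diagonal of the crate, the other two on the ware board; which is which varies.
- cell0 (a point): At (-39.5, 65.5) mm (x, y) on the shaker. Centre of the floor of one of the four cells of the shaker's blue crate. Each cell is 74 mm square inside; the floor is 25 mm above the table, the 5 mm thick walls end 35 mm above the floor; cells are 79 mm apart centre to centre.
- cell1 (a point): At (-39.5, 144.5) mm (x, y) on the shaker. Centre of the floor of one of the four cells of the shaker's blue crate. Each cell is 74 mm square inside; the floor is 25 mm above the table, the 5 mm thick walls end 35 mm above the floor; cells are 79 mm apart centre to centre.
- cell2 (a point): At (39.5, 65.5) mm (x, y) on the shaker. Centre of the floor of one of the four cells of the shaker's blue crate. Each cell is 74 mm square inside; the floor is 25 mm above the table, the 5 mm thick walls end 35 mm above the floor; cells are 79 mm apart centre to centre.
- cell3 (a point): At (39.5, 144.5) mm (x, y) on the shaker. Centre of the floor of one of the four cells of the shaker's blue crate. Each cell is 74 mm square inside; the floor is 25 mm above the table, the 5 mm thick walls end 35 mm above the floor; cells are 79 mm apart centre to centre.
- shaker: Glaze-jar shaker fixed to the table: yellow plate 260 (x) x 400 (y) x 20 mm; on its +y half, centred at y = 105 mm, the blue 2 x 2 crate, 163 mm square, top 60 mm above the table; on its -y half an open drive without belt (all but the red post is below 55 mm). Origin: centre of the plate's underside; axes along its sides, z up. Place and yaw vary.
- tensioner (a joint): Angle (rad) of the steel tensioner arm: 0 at rest, nearest the crate; grows (counter-clockwise from above) as the red post is pushed away from the crate, to a hard stop at 0.65. A spring pushes back, 4 N at the post at rest, 9 N near the stop. From 0.19 to 0.45 its tooth rides over the pawl (10 N in all), then clicks; fully past is above 0.49. The pawl does not lock: let go, the arm springs back.
- grip_post: Red upright round post at the free end of the tensioner arm, to push or pinch; its sleeve turns freely: 16 mm diameter, it stands from 47 to 105 mm above the table (the 20 mm wide steel arm under it ends at 47 mm). Origin: centre of its foot, on the post's axis.
- post (a point): Point on the red post's axis, 85 mm above the table, a good height for the fingers. It moves with the arm, on a circle of 130 mm radius about pivot.
- pivot (a point): Point on the tensioner arm's vertical pivot axis, 85 mm above the table.
- pawl (a joint): Travel (m) of the orange spring-loaded pawl slider behind the pivot: 0 at rest, about 0.003 while the arm's tooth passes over it, 0 again after the click.
- ware_board: Brown wooden ware board, fixed, 340 (x) x 110 (y) x 25 mm thick, holding the jars still to be loaded. Origin: centre of its underside.
- brush_pot: White pot full of brushes, 76 mm diameter, 195 mm tall with the brushes. Bystander. Origin: centre of its underside.
- glaze_tin: Green-labelled tin, 86 mm diameter, 110 mm tall. Bystander. Origin: centre of its underside.
- bowl: White bowl, 130 mm across, 55 mm tall. Bystander. Origin: centre of its underside.
- sponge: Yellow block 110 x 70 x 35 mm. Bystander. Origin: centre of its underside.
- wrench: Steel wrench lying on the table. Bystander. Its x axis runs along it.
- spare_pulley: Spare aluminium pulley, 48 mm diameter, 20 mm tall, lying on the far end of the ware board, about 85 mm from the nearest jar. Bystander. Origin: centre of its underside.
Not all that is in view belongs to the job. What is shaped like the jar_a but pink or purple is not meant. Of the things shaped like the jar_c, the terracotta one is meant.

How it is judged (in metres and radians):
On the way, in this order (a step that is already met when the one before it is completed fails the run):
1. all four jars stand upright, one per cell, released (horizontal distance between any of jar_a, jar_b, jar_c, jar_d and cell0 below 0.02 m and horizontal distance between any of jar_a, jar_b, jar_c, jar_d and cell1 below 0.02 m and horizontal distance between any of jar_a, jar_b, jar_c, jar_d and cell2 below 0.02 m and horizontal distance between any of jar_a, jar_b, jar_c, jar_d and cell3 below 0.02 m and z of each of jar_a, jar_b, jar_c, jar_d in the frame of shaker below 0.032 m and angle between each of jar_a, jar_b, jar_c, jar_d's own z axis and vertical below 0.12 rad and linear speed of each of jar_a, jar_b, jar_c, jar_d below 0.03 m/s and contact force between the fingers and jar_a below 0.05 N and contact force between the fingers and jar_b below 0.05 N and contact force between the fingers and jar_c below 0.05 N and contact force between the fingers and jar_d below 0.05 N), for 0.2 s.
2. the fingers hold the tensioner arm past its click (value of joint tensioner above 0.49 rad and contact force between the fingers and grip_post above 2 N), for 0.2 s.
At the end, for the whole second after the job is handed in: Through the last second each cell has one jar standing upright on its floor (within 20 mm of the cell's centre, tilted less than 0.12 rad), released and still; the tensioner arm is still at more than 0.49 rad, past its click, held there by the fingers on the red post (more than 2 N) (all of step 1 and all of step 2 and velocity of joint tensioner between -0.05 and 0.05 rad/s); the arm keeps its last pose, push and grip.
It fails at once if a jar is tipped over (angle between any of jar_a, jar_b, jar_c, jar_d's own z axis and vertical above 0.7 rad).
It fails at once if a jar is dropped or thrown (it moves faster than 0.6 m/s with no finger on it) ((linear speed of jar_a above 0.6 m/s and contact force between the fingers and jar_a below 0.01 N) or (linear speed of jar_b above 0.6 m/s and contact force between the fingers and jar_b below 0.01 N) or (linear speed of jar_c above 0.6 m/s and contact force between the fingers and jar_c below 0.01 N) or (linear speed of jar_d above 0.6 m/s and contact force between the fingers and jar_d below 0.01 N)).
It fails at once if a bystander is moved more than 40 mm (distance of any of brush_pot, glaze_tin, bowl, sponge, wrench, spare_pulley from where it was at the start of the episode above 0.04 m).
It also fails if it takes over 64 s, if anything falls off the work surface, if the arm or the gripper's body presses on something with over 40 N, if the wrist force passes 120 N, or if a joint passes its speed limit or range.

## Working session

There is one attempt and no reset: what is moved stays moved. The work goes in short steps, Python scripts to look and compute and a tool call to move; the robot and the scene stay as the last step left them, time stands still between calls to the robot, and variables do not carry over. Pictures are saved under pics/ and viewed, about 8 in all and at most 12, crops included, and the job is handed in when it is done.

Besides the shell and the picture viewer there is one more tool, called after "Emit:" in YAML: its name, and indented under it one key for each argument. step_arm: Moves the arm, as the interface text tells. Shifts and turns lie within -1 to 1; 1 stands for 150 mm of shift or 90 degrees of turn. Its arguments: {"type":"object","properties":{"series":{"type":"string"},"force":{"type":"number"}},"required":["series"]}

```bash
mkdir -p pics; ls
cat > h.py <<'E'
import numpy as np, cv2
from plant import env, cams, nets
def ray(cam, px):
    m=cams.camera_model(cam); K=np.array(m["K"]); k=m["k1"]
    d=np.linalg.solve(K,[px[0],px[1],1.])[:2]; s=d.copy()
    for _ in range(30): s=d/(1+k*(s@s))
    if cam=="wrist":
        from scipy.spatial.transform import Rotation as R
        o=env.observe(); T=np.eye(4); T[:3,:3]=R.from_euler("xyz",o["tool_rot"]).as_matrix(); T[:3,3]=o["tcp_pos"]
        W=T@np.array(m["tool_from_camera"])
    else: W=np.array(m["world_from_camera"])
    return W[:3,3], W[:3,:3]@np.array([s[0],s[1],1.])
def at(cam,px,z):
    o,d=ray(cam,px); return (o+d*(z-o[2])/d[2])[:3]
def proj(cam,P):
    m=cams.camera_model(cam); W=np.linalg.inv(np.array(m["world_from_camera"]))
    p=W[:3,:3]@np.array(P,float)+W[:3,3]; s=p[:2]/p[2]; s=s*(1+m["k1"]*(s@s))
    return (np.array(m["K"])@[s[0],s[1],1])[:2]
E
python3 - <<'E'
from h import *
print(env.observe())
a=cams.camera("top"); b=cams.camera("scene")
Z=dict(jar_a=0,jar_b=0,jar_c=0,jar_d=0,cell0=25,cell1=25,cell2=25,cell3=25,shaker=0,post=85,pivot=85,ware_board=0,spare_pulley=25,brush_pot=0,glaze_tin=0,bowl=0,sponge=0,wrench=0)
for n,z in Z.items():
  for c in ("top","scene"):
    for r in nets.tip_of(c,n)[:4]:
        p=r["point"]; print(n,c,np.round(p,0),round(r["confidence"],2),at(c,p,z if 'jar' not in n else 25)[:2].round(0))
cv2.imwrite("pics/1.png",cv2.resize(a,(800,600))[:,:,::-1]); cv2.imwrite("pics/2.png",cv2.resize(b,(800,600))[:,:,::-1])
print(env.observe()["t"])
E
```

```text
pics
{'t': 0.0, 'joints': array([-1.34329525e+00,  5.28555821e-02,  1.40175957e+00, -1.17513514e-05,
        1.68857728e+00, -7.03037150e-02]), 'joint_vel': array([ 3.32814507e-05,  1.65870418e-03,  1.16356562e-03, -8.54874515e-05,
       -1.35061749e-03,  2.81304052e-05]), 'effort': array([ 1.11884568e-03, -3.81667757e+01, -3.60187268e+01,  1.02427546e-04,
        6.15844707e-03, -3.62170317e-05]), 'tcp_pos': array([ 154.05921919, -501.85766158,  403.84475732]), 'tool_rot': array([-1.6338041 ,  1.5691965 ,  1.80559197]), 'ft_force': array([-0.37899656, -0.81692305, -1.05954044]), 'ft_torque': array([-0.05885793, -0.00933771,  0.04646762]), 'gripper_width': 85.15844950313543}
jar_a top [351. 240.] 0.92 [ 411. -309.]
jar_a top [239. 266.] 0.87 [341.  39.]
jar_a top [308. 231.] 0.77 [ 443. -174.]
jar_a top [397. 242.] 0.77 [ 400. -457.]
jar_a scene [ 97. 252.] 0.83 [ 413. -451.]
jar_a scene [224. 156.] 0.81 [355.  33.]
jar_a scene [188. 211.] 0.71 [ 464. -182.]
jar_a scene [282. 158.] 0.64 [490. 171.]
jar_b top [351. 240.] 0.92 [ 411. -309.]
jar_b top [239. 266.] 0.87 [341.  39.]
jar_b
[... 2633 characters left out ...]
1.]
spare_pulley scene [184. 270.] 0.57 [ 613. -298.]
brush_pot top [228. 122.] 0.88 [788.  68.]
brush_pot scene [329. 237.] 0.82 [785.  74.]
brush_pot scene [232. 307.] 0.17 [ 764. -262.]
glaze_tin top [175. 131.] 0.88 [761. 236.]
glaze_tin scene [361. 201.] 0.87 [765. 247.]
glaze_tin scene [141. 221.] 0.32 [ 387. -304.]
bowl top [271. 120.] 0.83 [795. -68.]
bowl scene [291. 267.] 0.97 [780. -72.]
bowl scene [164. 250.] 0.35 [ 513. -301.]
sponge top [105. 173.] 0.93 [634. 460.]
sponge scene [364. 146.] 0.67 [619. 454.]
sponge scene [185. 270.] 0.2 [ 602. -294.]
wrench top [333. 128.] 0.55 [ 767. -268.]
wrench scene [229. 310.] 0.86 [ 764. -272.]
wrench scene [282. 163.] 0.29 [488. 175.]
1.9
```

View pics/1.png

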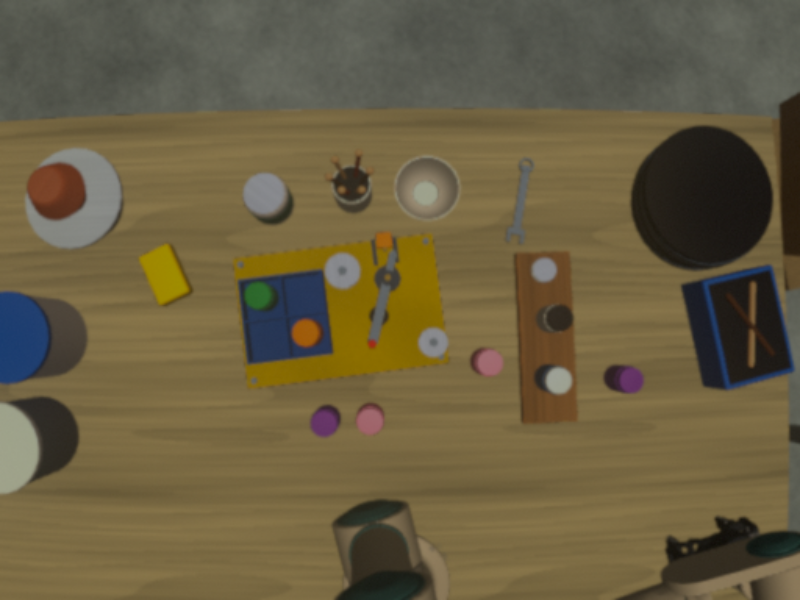

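View pics/2.png

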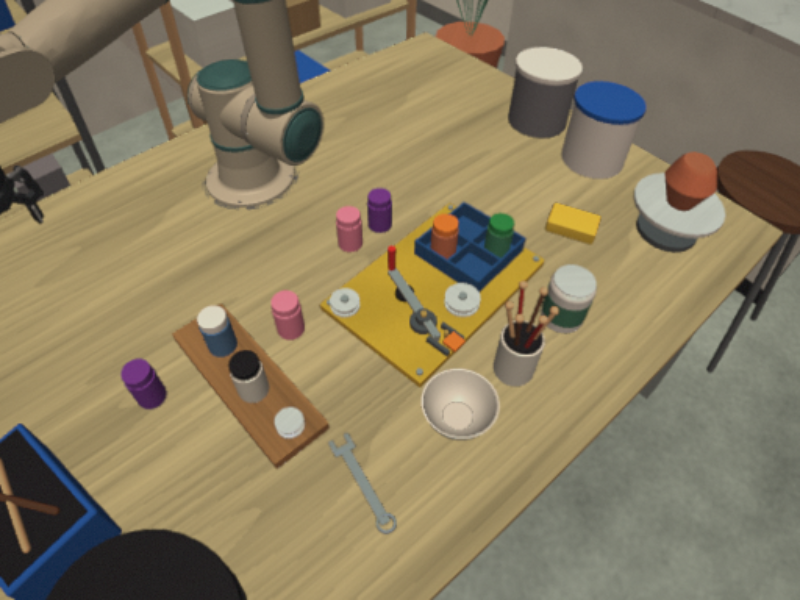

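Top view (800x600 px): jar_a (white lid) is at (557,380) and jar_d (black lid) at (556,318), both on the board. jar_b (green, 259,296) is in cell3 and jar_c (orange, 306,332) in cell0, so cell1 and cell2 are free. The red post is at (371,343).

Possible mix-ups: pink jars at (488,362) and (370,420), purple jars at (628,379) and (325,421), and the pulley at (543,270). By description, the pick targets are the white-lid/blue jar and the black-lid/white jar on the board.

Run:
```python
from h import *
from scipy.spatial.transform import Rotation as R
from scipy.optimize import least_squares
a=cams.camera("top"); b=cams.camera("scene")
cr=np.hstack([cv2.resize(a[150:285,310:420],(400,490),interpolation=2),cv2.resize(b[180:310,70:180],(400,490),interpolation=2)])
cv2.imwrite("pics/3.png",cr[:,:,::-1])
hsv=cv2.cvtColor(a,cv2.COLOR_RGB2HSV)
m=cv2.inRange(hsv,(20,200,60),(35,255,255)); bl=cv2.inRange(hsv,(100,90,30),(125,255,255))
m[:, :148]=0; m[:, 295:]=0; m[:145]=0; m[255:]=0
bl[:, :148]=0; bl[:, 225:]=0; bl[:145]=0; bl[255:]=0
for nm,k,z in(("yellow",m,20),("blue",bl,60)):
    pts=cv2.findNonZero(k)[:,0].astype(float)
    w=np.array([at("top",p,z)[:2] for p in pts],np.float32)
    r=cv2.minAreaRect(w); print(nm,len(w),r)
    hull=cv2.convexHull(w)[:,0]
    if nm=="yellow": print(cv2.boxPoints(r))
# lids in top
for nm,c in(("white",(356,243)),("black",(355,203))):
    print(nm,at("top",c,113)[:2])
for n in("jar_a",):
  for c in("top","scene"):
    for r in nets.spot_in(c,n): print("spot",c,np.round(r["point"],1),round(r["confidence"],2),at(c,r["point"],70)[:2].round())
    for r in nets.tip_of(c,n): print("tip",c,np.round(r["point"],1),round(r["confidence"],2),at(c,r["point"],25)[:2].round(1))
print(R.from_euler("xyz",env.observe()["tool_rot"]).as_matrix().round(3), env.observe()["t"])
```

```text
Traceback (most recent call last):
  File "h.py", line 14, in at
    o,d=ray(cam,px); return (o+d*(z-o[2])/d[2])[:3]
        ~~~^^^^^^^^
  File "h.py", line 4, in ray
    m=cams.camera_model(cam); K=np.array(m["K"]); k=m["k1"]
ValueError: time passes only in moves, steps and waits
```

View pics/3.png

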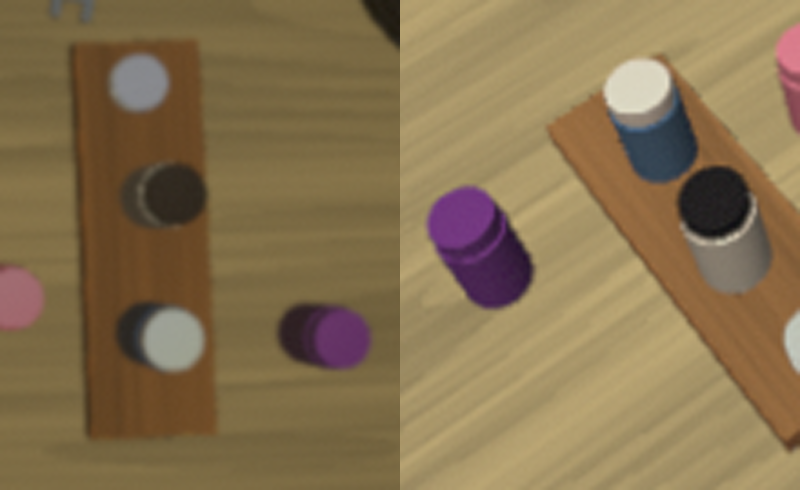

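The close crop confirms the choice: white lid over blue glaze, black lid over white glaze, both on the board, with the purple and pink jars off it. Lid centres in top pixels are (358,243) and (358,204). The script failed on too many camera_model calls, so I'll cache the models.

```bash
sed -i 's/^def ray/_M={}\ndef cm(c):\n    if c not in _M: _M[c]=cams.camera_model(c)\n    return _M[c]\ndef ray/; s/m=cams.camera_model(cam)/m=cm(cam)/' h.py
python3 - <<'E'
from h import *
from scipy.spatial.transform import Rotation as R
a=cams.camera("top"); b=cams.camera("scene")
hsv=cv2.cvtColor(a,cv2.COLOR_RGB2HSV)
m=cv2.inRange(hsv,(20,200,60),(35,255,255)); bl=cv2.inRange(hsv,(100,90,30),(125,255,255))
for k,R_ in((m,295),(bl,225)): k[:, :148]=0; k[:, R_:]=0; k[:145]=0; k[255:]=0
for nm,k,z in(("yellow",m,20),("blue",bl,60)):
    w=np.array([at("top",p,z)[:2] for p in cv2.findNonZero(k)[:,0].astype(float)],np.float32)
    print(nm,len(w),cv2.minAreaRect(w))
for nm,c,s in(("white",(357.9,243.4),(136,204.4)),("black",(358.1,203.7),(157.2,233.6))):
    print(nm,at("top",c,113)[:2],at("scene",s,113)[:2])
for c in("top","scene"):
    for r in nets.tip_of(c,"jar_a"): print("tip",c,np.round(r["point"],1),round(r["confidence"],2),at(c,r["point"],25)[:2].round(1))
# post top red blob
for c,im in(("top",a),("scene",b)):
    h=cv2.cvtColor(im,cv2.COLOR_RGB2HSV); r=cv2.inRange(h,(0,190,90),(4,255,255))|cv2.inRange(h,(176,190,90),(180,255,255))
    n,_,st,ce=cv2.connectedComponentsWithStats(r); print(c,[(list(st[i]),ce[i].round(1)) for i in range(1,n) if st[i][4]>5])
o=env.observe(); print(R.from_euler("xyz",o["tool_rot"]).as_matrix().round(3), o["t"])
E
```

```text
yellow 5803 ((546.5692138671875, 101.89219665527344), (256.36395263671875, 396.923583984375), 6.497048854827881)
blue 1898 ((534.5829467773438, 205.01162719726562), (154.27671813964844, 157.6888427734375), 6.62713623046875)
white [ 407.06266272 -305.86006239] [ 415.58963863 -303.85982898]
black [ 521.6695182  -309.38391993] [ 531.10479986 -308.70880203]
tip top [351.2 202.6] 0.94 [ 527.2 -312.2]
tip top [392.8 242. ] 0.78 [ 401.3 -442.8]
tip top [198.1 212.1] 0.77 [505.6 161.1]
tip top [168.1 190.9] 0.74 [571.7 252.8]
tip top [208.8 265.3] 0.67 [343.2 130.4]
tip top [310.3 230.5] 0.6 [ 443.6 -181.8]
tip top [235.1 265.8] 0.56 [340.5  50.4]
tip top [348.3 239.4] 0.55 [ 413.5 -300.1]
tip top [226.9 124. ] 0.27 [777.1  70.2]
tip scene [186.4 212.6] 0.97 [ 466.  -190.2]
tip scene [ 96.  250.8] 0.97 [ 409.9 -451.8]
tip scene [282.  159.7] 0.91 [494.4 166.2]
tip scene [163.9 249.8] 0.86 [ 527.9 -306.6]
tip scene [243.7 143.1] 0.77 [353.2 121.5]
tip scene [223.2 157. ] 0.7 [359.6  28.3]
tip scene [141.1 219.8] 0.68 [ 401.7 -304.1]
tip scene [307.1 174.9] 0.68 [593.9 180.6]
tip scene [320.  164.3] 0.66 [589.7 245.9]
top []
scene [([np.int32(249), np.int32(158), np.int32(4), np.int32(14), np.int32(45)], array([250.1, 164.2]))]
[[ 0.     0.293 -0.956]
 [-0.    -0.956 -0.293]
 [-1.     0.     0.   ]] 2.2
```

Emit:
step_arm:
  series: "1 0.8 0 0 0 0.383 -1;1 0.8 0 0 0 0.383 -1;1 0.8 0 0 0 0.383 -1;1 0.8 0 0 0 0.383 -1;1 0.8 0 0 0 0.383 -1"
  force: 40

```text
t: 2.82
tcp_pos: [304.1, -381.9, 404.8]
tool_rot: [0.38, 1.57, -1.863]
ft_force: [0.6, 0.1, -0.0]
gripper_width: 85.4
```

Emit:
step_arm:
  series: "0.713 0.517 -0.3 0 0 0 -1;0.713 0.517 -0.3 0 0 0 -1;0.713 0.517 -0.3 0 0 0 -1;0.713 0.517 -0.3 0 0 0 -1"

```text
t: 3.32
tcp_pos: [410.7, -305.1, 359.4]
tool_rot: [-0.967, 1.57, 3.073]
ft_force: [-1.2, 0.1, 0.2]
gripper_width: 85.2
```

Run:
```python
from h import *
o=env.observe(); a=cams.camera("wrist"); cv2.imwrite("pics/4.png",a[:,:,::-1])
for r in nets.tip_of("wrist","jar_a"): print(np.round(r["point"]),round(r["confidence"],2),at("wrist",r["point"],25)[:2].round(1))
print(o["tcp_pos"].round(1),o["joints"].round(2),o["t"])
```

```text
[200.  52.] 0.85 [ 445.6 -183.7]
[346. 109.] 0.77 [ 523.4 -311.6]
[249. 173.] 0.71 [ 407.8 -302.5]
[323. 265.] 0.56 [ 406.  -445.5]
[ 410.7 -305.1  359.4] [-0.71  0.03  1.51 -0.    1.6  -0.04] 3.325
```

View pics/4.png

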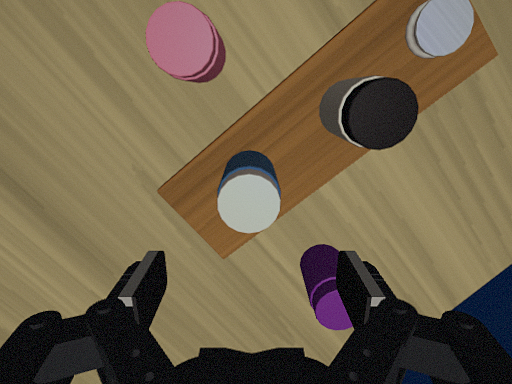

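The wrist view shows the white lid at (249,203), centred between the fingers, and the net agrees to about 3 mm. Next I descend and grip.

Emit:
step_arm:
  series: "-0.01 0.01 -0.4 0 0 0 -1;-0.01 0.01 -0.6 0 0 0 -1;-0.01 0.01 -0.797 0 0 0 -1;-0.01 0.01 -0.797 0 0 0 -1;-0.01 0.01 -0.797 0 0 0 1;-0.01 0.01 -0.797 0 0 0 1;-0.01 0.01 -0.797 0 0 0 1;-0.01 0.01 -0.797 0 0 0 1;-0.01 0.01 -0.797 0 0 0 1;-0.01 0.01 -0.797 0 0 0 1;-0.01 0.01 -0.75 0 0 0 1;-0.01 0.01 -0.7 0 0 0 1"
  force: 40

```text
t: 4.92
tcp_pos: [409.5, -302.8, 255.1]
tool_rot: [-1.986, 1.571, 2.055]
ft_force: [-0.5, -0.6, -2.9]
gripper_width: 53.0
```

Emit:
step_arm:
  series: "0 0 0.35 0 0 0 1;0 0.2 0.7 0 0 0 1;0.07 0.55 0.74 0 0 0 1;0.14 0.9 0.74 0 0 0 1;0.14 1 0.74 0 0 0 1"

```text
t: 5.55
tcp_pos: [430.7, -150.5, 366.3]
tool_rot: [2.448, 1.57, 0.209]
ft_force: [-0.3, -0.6, -3.3]
gripper_width: 52.7
```

Emit:
step_arm:
  series: "0.05 0.35 0 0 0 0 1;0.1 0.7 0 0 0 0 1;0.14 1 0 0 0 0 1;0.14 1 0 0 0 0 1"

```text
t: 6.05
tcp_pos: [451.6, -0.9, 365.8]
tool_rot: [-2.354, 1.571, 1.691]
ft_force: [0.5, -0.1, -3.6]
gripper_width: 52.8
```

Emit:
step_arm:
  series: "0.05 0.35 0 0 0 0 1;0.1 0.7 0 0 0 0 1;0.14 1 0 0 0 0 1;0.14 1 0 0 0 0 1"

```text
t: 6.55
tcp_pos: [472.8, 148.5, 365.5]
tool_rot: [-0.625, 1.57, -2.864]
ft_force: [0.3, 0.0, -3.2]
gripper_width: 52.7
```

Emit:
step_arm:
  series: "0.05 0.3 0 0 0 0 1;0.123 0.62 0 0 0 0 1;0.123 0.623 0 0 0 0 1;0.123 0.623 0 0 0 0 1"

```text
t: 7.05
tcp_pos: [491.4, 239.3, 365.5]
tool_rot: [0.292, 1.57, -1.951]
ft_force: [-0.1, -0.3, -4.4]
gripper_width: 52.7
```

Run:
```python
from h import *
o=env.observe(); a=cams.camera("wrist"); cv2.imwrite("pics/5.png",a[:,:,::-1])
for n,z in(("jar_c",25),("cell1",25)):
  for r in nets.tip_of("wrist",n): print(n,np.round(r["point"]),round(r["confidence"],2),at("wrist",r["point"],z)[:2].round(1))
print(o["tcp_pos"].round(1),o["joints"].round(2),o["gripper_width"],o["ft_force"].round(1),o["t"])
```

```text
jar_c [311. 116.] 0.94 [574.6 248.4]
jar_c [248. 220.] 0.69 [452.2 198.7]
jar_c [302. 216.] 0.65 [503.  164.3]
cell1 [247. 170.] 0.89 [488.4 245.3]
cell1 [355. 169.] 0.61 [579.3 173.8]
[491.4 239.3 365.5] [ 0.39  0.13  1.4  -0.    1.62  1.06] 52.7455365292214 [-0.1 -0.3 -4.4] 7.05
```

View pics/5.png

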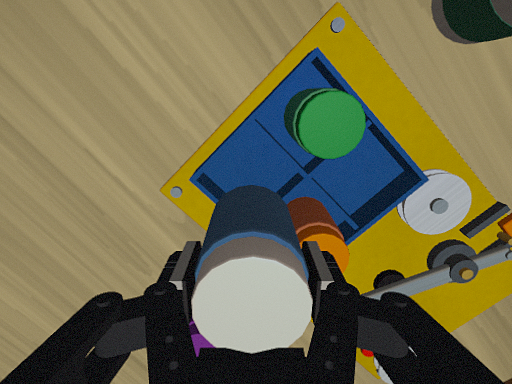

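The wrist view shows jar_a upright in the grip over cell1 at the near corner. The cells are unobstructed, and the net's cell1 is within 4 mm of my estimate. Now I lower it.

Emit:
step_arm:
  series: "-0.01 0.02 -0.2 0 0 0 1;-0.01 0.02 -0.4 0 0 0 1;-0.01 0.02 -0.55 0 0 0 1;-0.01 0.02 -0.65 0 0 0 1;-0.01 0.02 -0.73 0 0 0 1;-0.01 0.02 -0.78 0 0 0 1;-0.01 0.02 -0.81 0 0 0 1;-0.01 0.02 -0.825 0 0 0 1;-0.01 0.02 -0.825 0 0 0 1"

```text
t: 8.32
tcp_pos: [489.6, 243.7, 242.5]
tool_rot: [2.553, 1.57, 0.311]
ft_force: [-0.6, 1.1, -1.6]
gripper_width: 52.7
```

Emit:
step_arm:
  series: "0 0 -0.008 0 0 0 1;0 0 -0.008 0 0 0 0.0;0 0 -0.008 0 0 0 -0.3;0 0 -0.008 0 0 0 -0.5;0 0 -0.008 0 0 0 -0.65;0 0 -0.008 0 0 0 -0.7;0 0 0.1 0 0 0 -0.7;0 0 0.3 0 0 0 -0.7;0 0 0.6 0 0 0 -0.7;0 0 0.85 0 0 0 -0.7;0 0 0.85 0 0 0 -0.7"

```text
t: 9.7
tcp_pos: [489.6, 243.7, 374.8]
tool_rot: [2.626, 1.562, 0.384]
ft_force: [0.6, -0.2, 0.4]
gripper_width: 72.8
```

Run:
```python
from h import *
o=env.observe(); a=cams.camera("wrist"); cv2.imwrite("pics/6.png",a[:,:,::-1])
for n,z in(("jar_c",25),("cell1",25)):
  for r in nets.tip_of("wrist",n): print(n,np.round(r["point"]),round(r["confidence"],2),at("wrist",r["point"],z)[:2].round(1))
print(o["tcp_pos"].round(1),o["joints"].round(2),o["gripper_width"],o["ft_force"].round(1),o["t"])
```

```text
jar_c [310. 119.] 0.85 [570.8 250.5]
jar_c [211. 296.] 0.81 [348.2 149.3]
jar_c [303. 215.] 0.61 [503.1 167.2]
jar_c [250. 332.] 0.6 [351.6  73.7]
cell1 [354. 174.] 0.77 [573.4 172.6]
[489.6 243.7 374.8] [ 0.39  0.12  1.39 -0.    1.62  1.07] 72.80843551884756 [ 0.6 -0.2  0.4] 9.7
```

View pics/6.png

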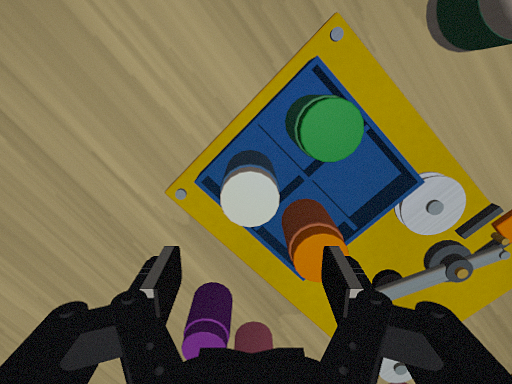

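jar_a stands in cell1 (lid at 250,198), with cell2 free at about (355,172). Going for jar_d.

Emit:
step_arm:
  series: "0.06 -0.4 0 0 0 0 -1;0.06 -0.8 0 0 0 0 -1;0.06 -1 0 0 0 0 -1"

```text
t: 10.22
tcp_pos: [498.2, 91.3, 368.1]
tool_rot: [-0.611, 1.568, -2.855]
ft_force: [0.5, -0.4, -0.6]
gripper_width: 85.9
```

Emit:
step_arm:
  series: "0.06 -0.4 0 0 0 0 -1;0.06 -0.8 0 0 0 0 -1;0.06 -1 0 0 0 0 -1"

```text
t: 10.6
tcp_pos: [507.0, -59.0, 368.1]
tool_rot: [-0.936, 1.568, 3.102]
ft_force: [0.2, 0.7, 0.5]
gripper_width: 85.3
```

Emit:
step_arm:
  series: "0.06 -0.4 0 0 0 0 -1;0.06 -0.8 0 0 0 0 -1;0.06 -1 0 0 0 0 -1"

```text
t: 10.98
tcp_pos: [515.9, -209.1, 367.8]
tool_rot: [-1.211, 1.568, 2.828]
ft_force: [-0.2, 0.6, 0.2]
gripper_width: 85.7
```

Emit:
step_arm:
  series: "0.06 -0.4 0 0 0 0 -1;0.06 -0.693 -0.1 0 0 0 -1;0.06 -0.693 -0.1 0 0 0 -1;0.06 -0.693 -0.1 0 0 0 -1"

```text
t: 11.48
tcp_pos: [525.5, -310.0, 353.5]
tool_rot: [-1.665, 1.569, 2.376]
ft_force: [1.1, -0.0, 0.6]
gripper_width: 85.6
```

Run:
```python
from h import *
o=env.observe(); a=cams.camera("wrist")
for r in nets.tip_of("wrist","jar_d"): print(np.round(r["point"]),round(r["confidence"],2),at("wrist",r["point"],25)[:2].round(1))
g=cv2.cvtColor(a,cv2.COLOR_RGB2GRAY)[100:260,180:340]; ys,xs=np.nonzero(g<45); c=(180+np.median(xs),100+np.median(ys)); print(len(xs),c,at("wrist",c,113))
print(o["tcp_pos"].round(1),o["joints"].round(2),o["gripper_width"],o["ft_force"].round(1),o["t"])
cv2.imwrite("pics/7.png",a[:,:,::-1])
```

```text
[253. 177.] 0.85 [ 525.2 -311. ]
[248. 316.] 0.78 [ 410.3 -446.8]
[112. 121.] 0.56 [ 451.9 -180.5]
3255 (np.float64(251.0), np.float64(204.0)) [ 525.58029666 -306.93555973  113.        ]
[ 525.5 -310.   353.5] [-0.59  0.31  1.21  0.    1.62  0.08] 85.62097075644112 [ 1.1 -0.   0.6] 11.475
```

The wrist net and the lid blob both put jar_d at about (525.5,-309), directly under the tool.

Emit:
step_arm:
  series: "0 0.01 -0.35 0 0 0 -1;0 0.01 -0.6 0 0 0 -1;0 0.01 -0.763 0 0 0 -1;0 0.01 -0.763 0 0 0 -1;0 0.01 -0.763 0 0 0 1;0 0.01 -0.763 0 0 0 1;0 0.01 -0.763 0 0 0 1;0 0.01 -0.763 0 0 0 1;0 0.01 -0.763 0 0 0 1;0 0.01 -0.763 0 0 0 1;0 0.01 -0.72 0 0 0 1;0 0.01 -0.67 0 0 0 1"
  force: 40

```text
t: 13.08
tcp_pos: [525.3, -308.8, 254.1]
tool_rot: [-1.339, 1.57, 2.702]
ft_force: [0.1, 0.3, -3.2]
gripper_width: 52.8
```

Emit:
step_arm:
  series: "0 0 0.35 0 0 0 1;0 0.2 0.7 0 0 0 1;0.07 0.55 0.76 0 0 0 1;0.1 0.9 0.76 0 0 0 1;0.1 1 0.76 0 0 0 1"

```text
t: 13.7
tcp_pos: [540.6, -156.3, 368.5]
tool_rot: [2.672, 1.57, 0.432]
ft_force: [0.2, -0.6, -2.7]
gripper_width: 53.0
```

Emit:
step_arm:
  series: "0.05 0.35 0 0 0 0 1;0.1 0.7 0 0 0 0 1;0.1 1 0 0 0 0 1;0.1 1 0 0 0 0 1"

```text
t: 14.2
tcp_pos: [555.4, -6.8, 368.0]
tool_rot: [-1.572, 1.57, 2.472]
ft_force: [-0.0, 0.0, -3.6]
gripper_width: 52.6
```

Emit:
step_arm:
  series: "0.05 0.35 0 0 0 0 1;0.1 0.7 0 0 0 0 1;0.1 1 0 0 0 0 1;0.1 1 0 0 0 0 1"

```text
t: 14.7
tcp_pos: [570.6, 142.5, 367.6]
tool_rot: [-0.567, 1.57, -2.807]
ft_force: [0.5, -0.6, -3.8]
gripper_width: 52.6
```

Emit:
step_arm:
  series: "0.053 0.207 0 0 0 0 1;0.053 0.207 0 0 0 0 1;0.053 0.207 0 0 0 0 1"

```text
t: 15.08
tcp_pos: [578.7, 170.6, 367.8]
tool_rot: [0.449, 1.57, -1.795]
ft_force: [-1.1, 0.3, -3.3]
gripper_width: 52.8
```

Run:
```python
from h import *
o=env.observe(); a=cams.camera("wrist"); cv2.imwrite("pics/8.png",a[:,:,::-1])
for n,z in(("jar_c",25),("cell1",25)):
  for r in nets.tip_of("wrist",n): print(n,np.round(r["point"]),round(r["confidence"],2),at("wrist",r["point"],z)[:2].round(1))
print(o["tcp_pos"].round(1),o["joints"].round(2),o["gripper_width"],o["ft_force"].round(1),o["t"])
```

```text
jar_c [202. 113.] 0.96 [576.9 251.6]
jar_c [253. 223.] 0.95 [541.3 123.4]
jar_c [206. 217.] 0.88 [504.1 162. ]
jar_c [128. 297.] 0.82 [354.8 140.7]
jar_c [144. 170.] 0.57 [487.9 245.5]
cell1 [250. 172.] 0.97 [576.1 172.4]
cell1 [200. 113.] 0.58 [575.3 252.5]
[578.7 170.6 367.8] [ 0.23  0.29  1.21 -0.    1.64  0.9 ] 52.755287953505466 [-1.1  0.3 -3.3] 15.075
```

View pics/8.png

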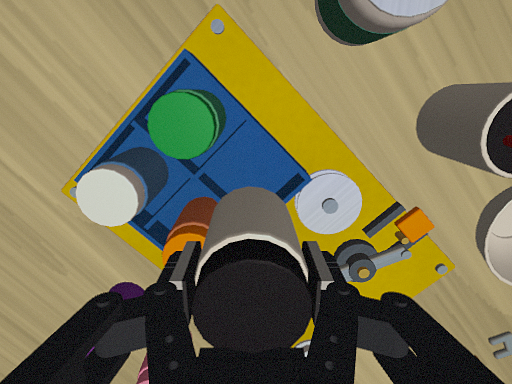

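The wrist view shows jar_d upright in the grip, over the empty cell2 at the right corner. Lowering.

Emit:
step_arm:
  series: "-0.01 0.005 -0.2 0 0 0 1;-0.01 0.005 -0.4 0 0 0 1;-0.01 0.005 -0.55 0 0 0 1;-0.01 0.005 -0.66 0 0 0 1;-0.01 0.005 -0.74 0 0 0 1;-0.01 0.005 -0.8 0 0 0 1;-0.01 0.005 -0.83 0 0 0 1;-0.01 0.005 -0.842 0 0 0 1;-0.01 0.005 -0.842 0 0 0 1"

```text
t: 16.35
tcp_pos: [577.1, 173.1, 242.5]
tool_rot: [2.523, 1.569, 0.281]
ft_force: [-1.2, 1.0, -1.3]
gripper_width: 52.8
```

Emit:
step_arm:
  series: "0 0 -0.008 0 0 0 1;0 0 -0.008 0 0 0 0.0;0 0 -0.008 0 0 0 -0.3;0 0 -0.008 0 0 0 -0.5;0 0 -0.008 0 0 0 -0.65;0 0 -0.008 0 0 0 -0.7;0 0 0.1 0 0 0 -0.7;0 0 0.3 0 0 0 -0.7;0 0 0.6 0 0 0 -0.7;0 0 0.85 0 0 0 -0.7;0 0 0.85 0 0 0 -0.7"

```text
t: 17.73
tcp_pos: [577.0, 173.0, 374.9]
tool_rot: [2.464, 1.562, 0.222]
ft_force: [-0.1, -0.0, 0.1]
gripper_width: 72.1
```

Run:
```python
from h import *
o=env.observe(); a=cams.camera("wrist"); t=cams.camera("top"); s=cams.camera("scene")
v=np.hstack([cv2.resize(a,(400,300)),cv2.resize(s[110:260,200:400],(400,300))]); w=np.hstack([cv2.resize(t[145:255,145:292],(400,300)),np.zeros((300,400,3),np.uint8)])
cv2.imwrite("pics/9.png",np.vstack([v,w])[:,:,::-1])
for c,n,z in(("wrist","jar_c",25),("top","post",85),("scene","post",85),("top","pivot",85),("scene","pivot",85),("wrist","pivot",85),("wrist","post",85)):
  for r in nets.tip_of(c,n): print(c,n,np.round(r["point"]),round(r["confidence"],2),at(c,r["point"],z)[:2].round(1))
print(o["tcp_pos"].round(1),o["joints"].round(2),o["gripper_width"],o["ft_force"].round(1),o["t"])
```

```text
wrist jar_c [202. 118.] 0.94 [571.  249.2]
wrist jar_c [250. 174.] 0.82 [572.4 172.4]
wrist jar_c [209. 217.] 0.78 [503.7 162.4]
wrist jar_c [128. 296.] 0.73 [353.  143.6]
wrist jar_c [146. 170.] 0.61 [486.7 246.3]
wrist jar_c [175. 334.] 0.58 [358.7  62.8]
top post [241. 219.] 0.68 [484.3  30.9]
scene post [252. 162.] 0.72 [480.4  47.4]
top pivot [249. 179.] 0.93 [599.3   5.6]
scene pivot [268. 191.] 0.71 [594.    9.2]
scene pivot [156. 245.] 0.28 [ 539.6 -324.9]
wrist pivot [374. 290.] 0.67 [605.8  12.5]
wrist post [257. 334.] 0.65 [478.8  42.1]
[577.  173.  374.9] [ 0.23  0.28  1.21 -0.    1.65  0.9 ] 72.11028753995248 [-0.1 -0.   0.1] 17.725
```

View pics/9.png

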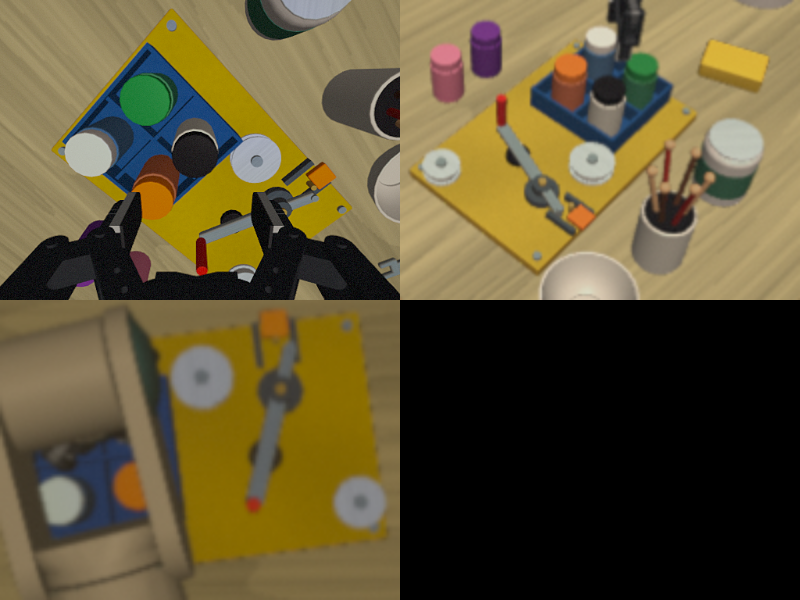

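All three views show the four jars upright, one per cell. The red post is near (480,40) and the pivot near (600,9). I'll hover over the post with the jaws turned to about -85° and check.

Emit:
step_arm:
  series: "-0.2 -0.3 0 0 0 -0.11 -0.4;-0.4 -0.6 0 0 0 -0.22 -0.4;-0.65 -0.87 0 0 0 -0.33 -0.4;-0.65 -0.87 0 0 0 -0.44 -0.4;-0.65 -0.87 0 0 0 -0.517 -0.4;-0.65 -0.87 0 0 0 -0.517 -0.4"

```text
t: 18.98
tcp_pos: [479.3, 42.4, 369.2]
tool_rot: [2.513, 1.571, -0.541]
ft_force: [-0.7, 0.6, -0.6]
gripper_width: 59.9
```

Run:
```python
from h import *
o=env.observe(); a=cams.camera("wrist"); cv2.imwrite("pics/10.png",a[:,:,::-1])
h=cv2.cvtColor(a,cv2.COLOR_RGB2HSV); r=cv2.inRange(h,(0,190,60),(5,255,255))|cv2.inRange(h,(176,190,60),(180,255,255))
n,_,st,ce=cv2.connectedComponentsWithStats(r)
for i in range(1,n):
  if st[i][4]>30: print(st[i],ce[i].round(),at("wrist",(st[i][0]+st[i][2]/2,st[i][1]+st[i][3]-12),105).round(1))
for c,n_,z in(("wrist","post",85),("wrist","pivot",85),("wrist","grip_post",47)):
  for q in nets.tip_of(c,n_): print(c,n_,np.round(q["point"]),round(q["confidence"],2),at(c,q["point"],z)[:2].round(1))
print(o["tcp_pos"].round(1),o["joints"].round(2),o["gripper_width"],o["ft_force"].round(1),o["t"])
```

```text
[246 168  18  33 449] [254. 185.] [484.8  40.9 105. ]
wrist post [253. 188.] 0.77 [479.   41.8]
wrist pivot [313.  32.] 0.55 [607.5   7.8]
wrist grip_post [256. 176.] 0.79 [480.2  39.2]
[479.3  42.4 369.2] [ 0.01 -0.06  1.58 -0.    1.62  1.49] 59.91653956251896 [-0.7  0.6 -0.6] 18.975
```

View pics/10.png

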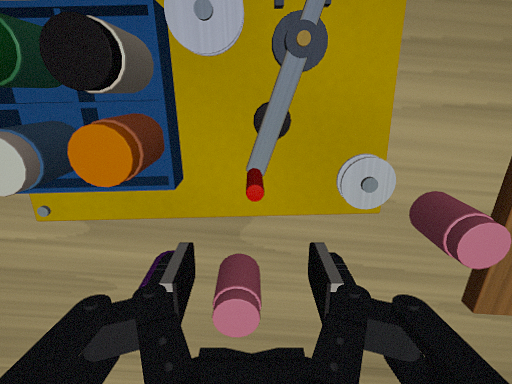

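The wrist view shows the post (red, 254,190) centred between the jaws, with its tip at about (480,41) and the pivot at about (605,8). Descending around it.

Emit:
step_arm:
  series: "-0.01 0 -0.35 0 0 0 -0.4;-0.01 0 -0.6 0 0 0 -0.4;-0.01 0 -0.75 0 0 0 -0.4;-0.01 0 -0.86 0 0 0 -0.4;-0.01 0 -0.86 0 0 0 0.05;-0.01 0 -0.86 0 0 0 0.05;-0.01 0 -0.86 0 0 0 0.05"
  force: 40

```text
t: 20.05
tcp_pos: [478.3, 42.5, 241.3]
tool_rot: [3.02, 1.569, -0.035]
ft_force: [0.2, -0.4, 0.6]
gripper_width: 40.6
```

Run:
```python
from h import *
o=env.observe()
a=cams.camera("top")
for q in nets.tip_of("top","post"): print(np.round(q["point"]),round(q["confidence"],2),at("top",q["point"],85)[:2].round(1))
print(o["tcp_pos"].round(1),o["gripper_width"],o["ft_force"].round(1),o["t"])
```

```text
[248. 179.] 0.62 [601.1   8.5]
[478.3  42.5 241.3] 40.59362307384928 [ 0.2 -0.4  0.6] 20.05
```

Emit:
step_arm:
  series: "0 -0.08 0 0 0 0 0.05;0 -0.14 0 0 0 0 0.05;0 -0.2 0 0 0 0 0.05;-0.01 -0.26 0 0 0 0 0.05;-0.02 -0.32 0 0 0 0 0.05;-0.02 -0.38 0 0 0 0 0.05;-0.02 -0.4 0 0 0 0 0.05"

```text
t: 21.02
tcp_pos: [474.9, -17.5, 240.3]
tool_rot: [-1.75, 1.568, 1.479]
ft_force: [-0.2, 8.6, 1.7]
gripper_width: 40.7
```

Emit:
step_arm:
  series: "0 -0.05 0 0 0 0 0.05;0.01 -0.1 0 0 0 0 0.05;0.02 -0.15 0 0 0 0 0.05;0.02 -0.17 0 0 0 0 0.05;0.02 -0.17 0 0 0 0 0.05;0.02 -0.17 0 0 0 0 0.05"

```text
t: 21.78
tcp_pos: [477.9, -42.7, 240.3]
tool_rot: [-1.702, 1.568, 1.528]
ft_force: [-0.4, 8.1, 2.5]
gripper_width: 40.5
```

Run:
```python
from h import *
o=env.observe()
a=cams.camera("top");s=cams.camera("scene"); w=cams.camera("wrist")
for c in("top","scene","wrist"):
  for n in("post","pivot"):
    for q in nets.tip_of(c,n): print(c,n,np.round(q["point"]),round(q["confidence"],2),at(c,q["point"],85)[:2].round(1))
print(o["tcp_pos"].round(1),o["gripper_width"],o["ft_force"].round(1),o["t"])
cv2.imwrite("pics/11.png",np.hstack([cv2.resize(s[110:260,200:400],(400,300)),cv2.resize(w,(400,300))])[:,:,::-1])
```

```text
top pivot [250. 182.] 0.93 [590.4   1.6]
scene post [234. 174.] 0.87 [484.2 -23.3]
scene post [360. 204.] 0.66 [795.7 172. ]
scene post [276. 184.] 0.53 [591.8  41.9]
scene pivot [269. 191.] 0.92 [597.3   9.6]
wrist post [223. 260.] 0.66 [481.3 -27.2]
[477.9 -42.7 240.3] 40.51029468737269 [-0.4  8.1  2.5] 21.775
```

View pics/11.png

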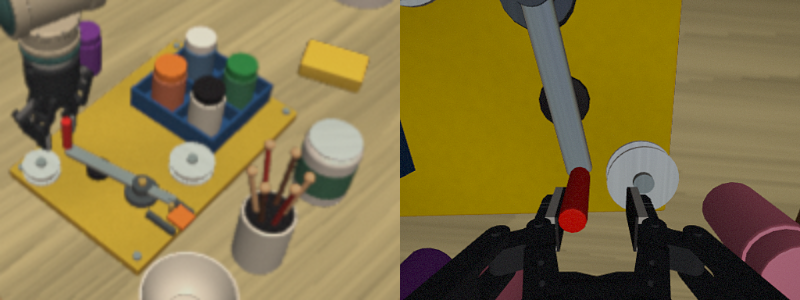

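The arm is swung past the click: 8.1 N, down from the pawl's ~10 N, and an estimated 0.56 rad. The post is held on the crate-side pad and the jars are undisturbed. I'll push 4 mm more for margin and let it settle.

Emit:
step_arm:
  series: "0.005 -0.013 0 0 0 0 0.05;0.01 -0.027 0 0 0 0 0.05;0.01 -0.027 0 0 0 0 0.05;0.01 -0.027 0 0 0 0 0.05;0.01 -0.027 0 0 0 0 0.05;0.01 -0.027 0 0 0 0 0.05"

```text
t: 22.98
tcp_pos: [479.3, -46.7, 240.3]
tool_rot: [-1.607, 1.568, 1.622]
ft_force: [-0.5, 8.8, 1.5]
gripper_width: 40.5
```

Run:
```python
from h import *
o=env.observe()
w=cams.camera("wrist"); s=cams.camera("scene"); cams.camera("top")
for c in("scene","wrist"):
    for q in nets.tip_of(c,"post")[:1]: print(c,round(q["confidence"],2),at(c,q["point"],85)[:2].round(1))
for q in nets.tip_of("scene","jar_a"): print(round(q["confidence"],2),at("scene",q["point"],25)[:2].round(1))
# arm edges in wrist (top edges z=47): bright grey centreline
g=cv2.cvtColor(w,cv2.COLOR_RGB2HSV); P=[]
for r in range(60,200,10):
    xs=np.nonzero((g[r,150:270,1]<60)&(g[r,150:270,2]>70))[0]+150
    if len(xs)>8: P.append(at("wrist",(np.median(xs),r),47)[:2])
P=np.array(P); vx,vy,_,_=cv2.fitLine(P.astype(np.float32),cv2.DIST_HUBER,0,.01,.01).ravel(); print(len(P),P[0],P[-1],"arm deg",np.degrees(np.arctan2(vy,vx))%180)
print(o["tcp_pos"].round(1),o["gripper_width"],o["ft_force"].round(1),o["t"],np.abs(o["joint_vel"]).max())
```

```text
scene 0.63 [480.2 -21.9]
wrist 0.75 [484.  -32.3]
0.88 [500.9 153.2]
0.72 [ 454.9 -190. ]
0.69 [575.5 254.7]
0.67 [476.5 251.9]
0.63 [581.6 170.1]
0.58 [ 411.4 -446.7]
0.53 [353. 119.]
14 [572.47722096  -2.40797147] [505.3832531  -25.16966201] arm deg 18.667406
[479.3 -46.7 240.3] 40.48169837423259 [-0.5  8.8  1.5] 22.975 0.0007676446243875432
```

The arm's direction is now 198.7° against about 165° at rest, so about 0.59 rad. The push is a steady 8.8 N, short of the hard stop. Handing in.

```bash
python3 -c "
from h import *
print(env.finish_job())
o=env.observe();print(o['tcp_pos'].round(1),o['ft_force'].round(1),o['t'])"
```

```text
the job is handed in; nothing more can be done
None
the job is handed in; nothing more can be done
```

I lowered jar_a (blue, white lid) into cell1 and jar_d (white, black lid) into cell2. I then pushed the red post away from the crate with one finger pad and handed the job in at about 23 s, still holding it there. The hand-in gives no verdict.

**Jars:** the pictures after the second placing showed all four jars upright, one per cell. The wrist camera put each within about 8 mm of its cell centre. The last scene-camera check had jar_a 17 mm off, though that camera had already read about 8 mm off elsewhere.

**Tensioner:** I worked the angle out from camera fits, since it can't be read directly. It came to about 0.59 rad, above the 0.49 needed. The push was a steady 8.8 N, which fits being past the click and short of the hard stop, and the arm was still.

**Disagreements:** the last camera fixes on the post differed by about 10 mm in y (-22 from the scene camera, -32 from the wrist). I trusted the wrist value, because it matched where the finger was. I saw no bystanders moved and never touched any, but I didn't measure their positions again at the end.

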